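# Hold the spring clamp open around the card's edge

## Robot

A 7-joint arm with a two-finger parallel gripper is mounted at the origin on the work surface. World frame = base frame: x ahead of the robot, y to its left, z up, the work surface at z = 0. Lengths are in m, angles in rad, forces in N, time in s.
With the tool pointing down it reaches from about 0.425 to 0.925 m from the base axis. Payload 6.8 kg.
Tool frame: the origin (TCP) lies at the very end of the fingers, on their centre line; the grasp point (between the pads) lies bot.grip_point_offset behind it (bot.grip_point_offset is the distance from the TCP to the grasp point, in m); z points along the fingers, y is the line along which they close (so a half turn about z gives the same grasp; the last joint's range is limited). The gripper opens to 85 mm and grips with 20 to 120 N. Pads are 22 mm wide; open, the fingers measure 114 mm over their backs; the gripper's body (76 mm by 85 mm) begins 54 mm behind the grasp point. The pads swing forward as they close: fully open they stand 13 mm farther back than shut.
Start: joints at [-1.298, 0.477, 0.022, 1.555, -0.011, 1.109, -0.083], TCP at [0.251, 0.627, 0.192] pointing down, gripper open.
Joint ranges: [-2.96, 2.96], [-0.34, 2.1], [-1.41, 1.46], [0.24, 2.44], [-1.37, 4.51], [0.17, 1.92], [-2.96, 2.96]. Speed limits (rad/s): [2.39, 2.39, 3.14, 3.14, 3.14, 3.14, 3.14].

## Interface

Orientations are given as a unit quaternion [w, x, y, z].
In Python, from station import bot, imaging gives the robot as it stands. The module is installed in compiled form; this text tells all that it offers.
- The arm moves only by the tool carry_out, never from a script. Its argument "targets" is one flat list of numbers, 5 for each row, row after row: the closure in counts, from 0 (fully open) to 255 (shut), then the shift along the world's x, y, z in mm, then the turn about the world's z in degrees. A call has 1 to 20 rows; each row shifts and turns the commanded pose from where the row before left it; what a row does not reach is not made up. A row lasts 1/10 s, in which the tool goes at most 50 mm and 8.59 degrees, less where a joint would pass 70% of its speed; a pose out of reach is approached as far as the arm can. A call is refused whole if a number of a shift passes 50 or a number of a turn 8.59, either way. A call with a gripper value outside its range is refused whole. The fingers move at their own pace and stop on an object; "newtons" is the grip in N (left out, the last holds). Time passes only in rows, so rows that do not move let the fingers close. It gives the time, the measured TCP pose, the force, the opening and the grip force at its end, in the units of the state.
- bot.get_obs(): the state, without advancing time (a new reading comes with each control period).
- imaging.read_camera(name): name is "scene" or "top" or "wrist"; returns a dict with "frame" (480x640x3 uint8, red, green, blue), "fov_y" (degrees; the focal length in pixels is half the picture's height over the tangent of half this angle, whatever the lens; pixels are square), "cx", "cy" (the principal point, pixels), "pose" (4x4, takes a point from camera to world coordinates); the wrist camera has in their place "tool_from_camera" (4x4, takes a point from camera to tool coordinates, whose origin is the TCP and whose axes are the flange's). Camera axes: x right, y up, looking along -z (the intrinsics and any distortion apply to the point x, -y, -z); pixel columns grow to the right and rows downward; lengths in m; the calibration is good to about 2 mm. The wrist camera is an equidistant fisheye: a pixel r from the principal point sees the ray r / f radians off the axis. A picture is of the moment at which its call begins: read the wrist's pose just before it. There is no depth.
- bot.hand_in(): hands the job in; it is judged then, once.
The state is a dict: "t": time; "q": joint angles; "joint_vel": joint speeds; "joint_torque": joint torques, N m; "eef_pos": TCP position; "tool_rot": TCP orientation; "contact_force": force on the tool from outside, world axes, zero at the start; "torque": the same for the moment, N m; "gripper_width": opening from 0.0 (shut) to 1.0 (fully open); "grasp_force": force on a finger pad.
Only numpy, scipy, OpenCV 4.12 (cv2) and the standard library are available. Lean on these libraries where they do the work, as an engineer would, in place of code of your own. Each camera call takes 0.05 s, during which the arm holds its last target. There are 200 camera calls.

## Task

Take the spring clamp by its two handles, squeeze it wide open and bring it to the taller of the two cards in the wooden stand, so that the jaws gape around the card's free upright edge, about half-way up it, and I can slip a second glued card in beside the first. Finish while still holding it there, squeezed wide open, level and square to the card, the edge well inside the jaws with one jaw clear on each side and nothing touching the card. Do not bump the cards or the stand on the way, and leave the other things on the table where they are.

Things in the scene. Friction and masses are not known exactly. Their poses are not given: they have to be found in the camera images.
- clamp_pivot (a point): centre of a black plastic hand spring clamp (A-shaped, two levers, 26 mm wide, 70 g), at the start lying shut on its side on the table. On the pivot axis, half-way through the width, 13 mm above the table. Frame fixed to the left lever: z along the pivot, up; shut, the jaws point along x and the left lever is at +y. The jaws reach 48 mm ahead of the pivot, the handles 65 mm behind it
- handle_left (a point): outer face of the left handle, 45 mm behind the pivot, half-way through the width. A flat 5 mm bar, 26 mm tall, from the pivot to a bead at its end. Shut, each handle spreads 0.36 rad from the middle line: 51 mm over both here, 65 mm at the ends. Squeezing them opens the jaws: about 6 N each to start, 11 N to hold fully squeezed, then the handles are parallel, 16 mm over the outside
- handle_right (a point): outer face of the right handle, as for the left one
- jaw_tip_left (a point): tip of the left jaw, on the inner face of its grey pad, half-way through the width, 48 mm from the pivot. Shut, it touches the right tip; fully squeezed the tips are 34 mm apart and 45 mm ahead of the pivot. The clamp's middle line runs from the pivot to half-way between the tips. The gap is about 33 mm deep from the tips back to the pivot block
- jaw_tip_right (a point): tip of the right jaw, as for the left one
- clamp_arm (a joint): opening angle between the clamp's two levers, rad: 0 shut, 0.72 fully squeezed (each lever turns by half of it)
- stand: fixed drying stand of light wood for cards on edge: base 130 x 140 mm, 25 mm high, two slots along its y, 32 mm either side of the middle; across its +y end a board 102 mm high that the cards' far edges stand against. Origin on the table, below the middle of the cards' length; x across the slots, y along them to the end board
- card_tall: the taller card: stiff grey board 4 mm thick, 160 mm long, 125 mm high, upright in either of the two slots, fixed, its lower edge 8 mm above the table. Origin at the centre of its lower edge; x normal to the card, y along it to the end board, z up. Its free edge is the upright one at -y, 20 mm beyond the stand's base
- card_edge (a point): middle of the free upright edge of the taller card, half-way up it (62 mm above the card's lower edge, 70 mm above the table); axes as the card's, so +y points from the edge into the card
- card_low: the lower card, as the taller one but 72 mm high, in the other slot 64 mm away, its free edge level with the other's. Origin at the centre of its lower edge
- glue: white glue bottle standing on the table, 66 mm across, 200 mm high; origin at the centre of its underside; to be left alone
- tumbler: glass tumbler, 70 mm across, 110 mm high; origin at the centre of its underside; to be left alone
- egg_tray: grey-brown egg tray, 150 x 200 mm, 42 mm high; origin at the centre of its underside; to be left alone
- brush: paint brush with a wooden handle lying on the table, 190 mm long; to be left alone
There are look-alikes about, which are no part of the job. What is shaped like the stand but purple is not meant. Of the things that look like the part that bears clamp_pivot, the smaller one is meant.

How it is judged:
By the outcome, as a careful person would: the job done as asked, in the order asked, and still so for the second after the job is handed in, while the arm keeps its last pose, push and grip.
It also fails if it takes over 38 s, if anything falls off the work surface, if the arm or the gripper's body presses on something with over 40 N, if the wrist force passes 120 N, or if a joint passes its speed limit or range.

## Working session

There is one attempt and no reset: what is moved stays moved. The work goes in short steps, Python scripts to look and compute and a tool call to move; the robot and the scene stay as the last step left them, time stands still between calls to the robot, and variables do not carry over. Pictures are saved under pics/ and viewed, at most 10 in all, crops included, and the job is handed in when it is done.

Besides the shell and the picture viewer there is one more tool, called after "Emit:" as a command line: name --argument value ..., lists and objects as JSON in quotes. carry_out: Moves the arm, as the interface text tells. Its arguments: {"type":"object","properties":{"targets":{"type":"array","items":{"type":"number"}},"newtons":{"type":"number"}},"required":["targets"]}

```bash
mkdir -p pics; cat > h.py <<'E'
import numpy as np, cv2
from station import bot, imaging
def cam(n):
    c=imaging.read_camera(n); c['f']=240/np.tan(np.radians(c['fov_y'])/2); return c
def ray(c,u,v):
    P=np.array(c['pose']); d=np.array([(u-c['cx'])/c['f'],-(v-c['cy'])/c['f'],-1]); return P[:3,3],P[:3,:3]@d
def onz(c,u,v,z):
    o,d=ray(c,u,v); return o+d*(z-o[2])/d[2]
def proj(c,p):
    P=np.array(c['pose']); q=P[:3,:3].T@(np.array(p)-P[:3,3]); return c['cx']+c['f']*q[0]/-q[2], c['cy']-c['f']*q[1]/-q[2]
E
python3 - <<'E'
from h import *
for n in('scene','top'):
    c=cam(n); cv2.imwrite(f'pics/{n}0.png',c['frame'][:,:,::-1]); print(n,c['fov_y'],c['cx'],c['cy'],np.round(c['pose'],3).tolist(),[k for k in c])
o=bot.get_obs(); print(o, bot.grip_point_offset)
E
```

```text
scene 46.59369924869103 303.12664864626845 242.50767391576323 [[-0.621, -0.437, 0.651, 1.546], [0.784, -0.326, 0.529, 0.78], [-0.019, 0.838, 0.545, 0.871], [0.0, 0.0, 0.0, 1.0]] ['frame', 'fov_y', 'cx', 'cy', 'pose', 'f']
top 49.06313118618436 326.3412160526518 234.05268622376812 [[0.012, 0.987, -0.158, 0.391], [-1.0, 0.016, 0.022, 0.026], [0.024, 0.157, 0.987, 1.292], [0.0, 0.0, 0.0, 1.0]] ['frame', 'fov_y', 'cx', 'cy', 'pose', 'f']
{'t': 0.1, 'q': array([-1.29808152,  0.47774195,  0.02234182,  1.55633548, -0.0115198 ,
        1.10927557, -0.08306553]), 'joint_vel': array([ 7.82204608e-04, -1.01400842e-03,  6.44354522e-04, -2.93062975e-03,
        3.00711841e-05,  4.48812906e-06,  1.85814938e-03]), 'joint_torque': array([ 4.63627293e-03, -5.97755992e+01,  1.61379408e+00, -2.81953222e+01,
        1.28211486e-02,  5.09066682e-03,  4.92083473e-06]), 'eef_pos': array([0.25067202, 0.6260999 , 0.19141374]), 'tool_rot': array([-1.04605338e-04,  1.89236018e-01,  9.81931293e-01, -8.09503897e-04]), 'contact_force': array([ 0.58849167, -0.56241547,  0.34386387]), 'torque': array([-0.0523163 , -0.02724801, -0.00171764]), 'grasp_force': 0.0, 'gripper_width': 0.999628945378519} 0.0187
```

View pics/scene0.png

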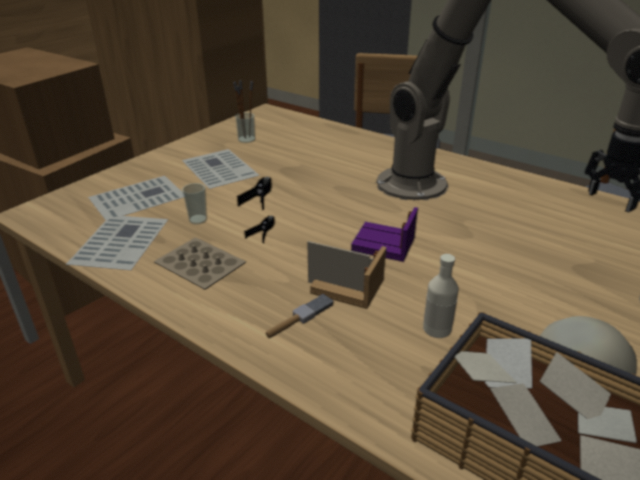

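View pics/top0.png

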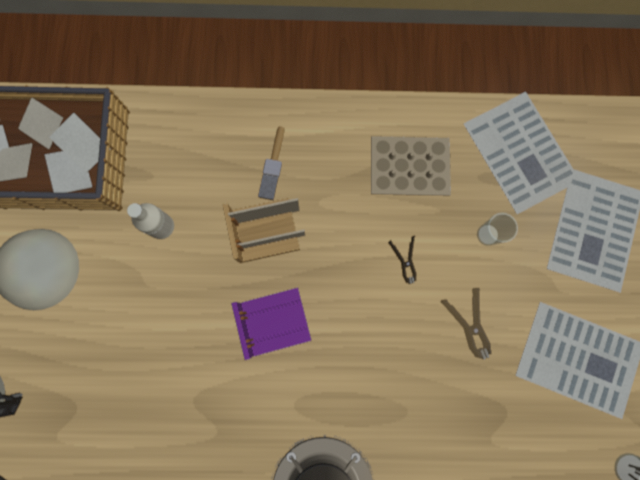

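Top view: two clamp look-alikes, one at about (405,260), which is small and black, and one at (475,325), which is larger. The smaller at (405,260) fits "the smaller one is meant". Its jaws with grey pads point down to (411,281) and its handles point up. The wooden stand is at (265,230) and the purple decoy at (272,322). The tall card looks like the upper one, with its free edge near (298,205).

```bash
python3 - <<'E'
from h import *
c=cam('top'); im=c['frame'][:,:,::-1].copy()
a=cv2.resize(im[225:370,380:500],None,fx=4,fy=4,interpolation=cv2.INTER_CUBIC)
b=cv2.resize(im[190:270,220:315],None,fx=3,fy=3,interpolation=cv2.INTER_CUBIC)
W=np.zeros((580,780,3),np.uint8); W[:a.shape[0],:480]=a[:580]; W[:240,490:775]=b; 
s=cam('scene'); d=cv2.resize(s['frame'][235:310,295:390,::-1],None,fx=3,fy=3,interpolation=cv2.INTER_CUBIC); W[260:485,490:775]=d
cv2.imwrite('pics/crop1.png',W)
g=cv2.cvtColor(im,cv2.COLOR_BGR2GRAY)
m=(g[225:300,380:430]<60).astype(np.uint8)
n,l,st,ce=cv2.connectedComponentsWithStats(m)
for i in range(1,n):
    if st[i,4]>15: print(st[i]+[380,225,0,0,0])
for u,v,z in[(391,242,.013),(412,237,.013),(410,281,.013),(406,263,.013),(298,205,.133),(303,235,.08),(475,325,.02)]: print((u,v,z),np.round(onz(c,u,v,z),3))
E
```

```text
[409 237   6  41  87]
[389 242  20  40 112]
(391, 242, 0.013) [ 0.578 -0.162  0.013]
(412, 237, 0.013) [ 0.591 -0.214  0.013]
(410, 281, 0.013) [ 0.482 -0.208  0.013]
(406, 263, 0.013) [ 0.526 -0.199  0.013]
(298, 205, 0.133) [0.641 0.065 0.133]
(303, 235, 0.08) [0.581 0.054 0.08 ]
(475, 325, 0.02) [ 0.378 -0.362  0.02 ]
```

View pics/crop1.png

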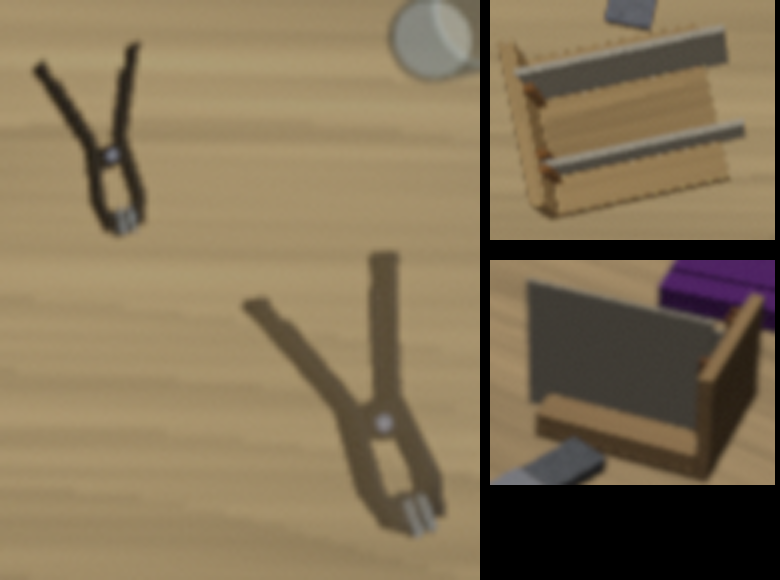

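The crop confirms the smaller black clamp: grey pads near (411,280), pivot stud near (408,264), handle ends (390,242) and (413,236). The tall card is the upper one (+x), with its bright top edge running from (230,214) to (297.5,201).

```bash
python3 - <<'E'
from h import *
c=cam('top')
P=[(408,263.75,.026),(411.2,280.5,.026),(390,242.5,.026),(413.2,236.2,.026),(297.5,200.8,.133),(230.5,214,.133),(304,232.7,.08),(240.5,244.5,.08)]
X=[onz(c,*p) for p in P]
for p,x in zip(P,X): print(p,np.round(x,4))
piv,tip,h1,h2=X[:4]
print('lens',np.linalg.norm(tip-piv),np.linalg.norm(h1-piv),np.linalg.norm(h2-piv),np.linalg.norm(h1-h2))
d=tip-(h1+h2)/2; print('jaw dir deg',np.degrees(np.arctan2(d[1],d[0])))
d/=np.linalg.norm(d); print('grasp',piv-.045*d)
for a,b in((4,5),(6,7)):
    e=X[b]-X[a]; print('card dir',np.degrees(np.arctan2(e[1],e[0])),np.linalg.norm(e))
w=imaging.read_camera('wrist'); print({k:(np.round(v,3).tolist()) for k,v in w.items() if k!='frame'})
E
```

```text
(408, 263.75, 0.026) [ 0.523  -0.2011  0.026 ]
(411.2, 280.5, 0.026) [ 0.4825 -0.2084  0.026 ]
(390, 242.5, 0.026) [ 0.5744 -0.1577  0.026 ]
(413.2, 236.2, 0.026) [ 0.5909 -0.2147  0.026 ]
(297.5, 200.8, 0.133) [0.6506 0.0662 0.133 ]
(230.5, 214, 0.133) [0.6177 0.2153 0.133 ]
(304, 232.7, 0.08) [0.5866 0.0513 0.08  ]
(240.5, 244.5, 0.08) [0.5565 0.1979 0.08  ]
lens 0.04113451148807441 0.06731316351676625 0.06922668902299946 0.05939315195574122
jaw dir deg -167.5138007912403
grasp [ 0.56697264 -0.19140044  0.026     ]
card dir 102.41749663901946 0.15263428862637918
card dir 101.59259174674736 0.14964255192018755
{'fov_y': 65.706, 'cx': 316.866, 'cy': 230.282, 'tool_from_camera': [[0.0, 0.958, 0.286, 0.073], [1.0, -0.0, 0.0, 0.0], [0.0, 0.286, -0.958, -0.182], [0.0, 0.0, 0.0, 1.0]]}
```

Emit:
carry_out --targets '[0,17.5,-45.5,0,1.9,0,17.5,-45.5,0,1.9,0,17.5,-45.5,0,1.9,0,17.5,-45.5,0,1.9,0,17.5,-45.5,0,1.9,0,17.5,-45.5,0,1.9,0,17.5,-45.5,0,1.9,0,17.5,-45.5,0,1.9,0,17.5,-45.5,0,1.9,0,17.5,-45.5,0,1.9,0,17.5,-45.5,0,1.9,0,17.5,-45.5,0,1.9,0,17.5,-45.5,0,1.9,0,17.5,-45.5,0,1.9,0,17.5,-45.5,0,1.9,0,17.5,-45.5,0,1.9,0,17.5,-45.5,0,1.9,0,17.5,-45.5,0,1.9,0,0,0,0,0]' --newtons 40

```text
t: 2.2
eef_pos: [0.5662, -0.2007, 0.1926]
tool_rot: [0.0, -0.104, 0.995, -0.002]
contact_force: [-1.1, 0.0, 0.3]
gripper_width: 1.0
grasp_force: 0.0
```

```bash
cat >> h.py <<'E'
from scipy.spatial.transform import Rotation as R
def wcam():
    o=bot.get_obs(); w=imaging.read_camera('wrist'); q=o['tool_rot']; T=np.eye(4); T[:3,:3]=R.from_quat([*q[1:],q[0]]).as_matrix(); T[:3,3]=o['eef_pos']
    w['pose']=T@np.array(w['tool_from_camera']); w['f']=240/np.tan(np.radians(w['fov_y'])/2); return o,w
def wonz(w,u,v,z):
    x,y=u-w['cx'],v-w['cy']; r=np.hypot(x,y)+1e-9; t=r/w['f']; d=w['pose'][:3,:3]@np.array([np.sin(t)*x/r,-np.sin(t)*y/r,-np.cos(t)]); o=w['pose'][:3,3]; return o+d*(z-o[2])/d[2]
E
python3 - <<'E'
from h import *
o,w=wcam(); cv2.imwrite('pics/w1.png',w['frame'][:,:,::-1]); print(o['t'],o['eef_pos'],o['tool_rot'],o['q'])
E
```

```text
2.2 [ 0.56623541 -0.20068358  0.19264741] [ 3.72060037e-04 -1.03731315e-01  9.94602229e-01 -2.46606264e-03] [-0.08860257  0.37040265  0.41912055  1.76447155 -0.16676677  1.03970165
  2.16832204]
```

View pics/w1.png

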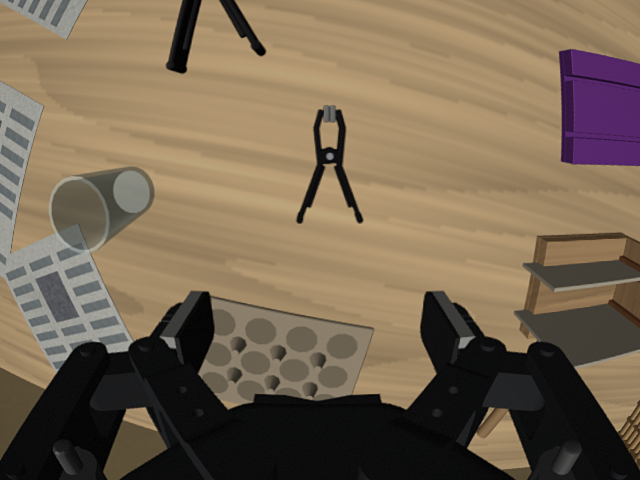

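Wrist view: clamp pivot at (329.5,156), tips at (329,106), handle ends at (299,221) and (360,221). The tall card's top free corner is near (514,310) and the low card's near (524,264).

```bash
python3 - <<'E'
from h import *
o,w=wcam()
piv,tip=wonz(w,329.5,156,.026),wonz(w,329.5,106,.026); h1,h2=wonz(w,299,220,.024),wonz(w,360,220,.024)
print(piv,tip,h1,h2,np.linalg.norm(tip-piv),np.linalg.norm(h1-h2),np.linalg.norm((h1+h2)/2-piv))
d=tip-(h1+h2)/2; a=np.degrees(np.arctan2(d[1],d[0]));d/=np.linalg.norm(d); g=piv-.045*d
y=R.from_quat([*o['tool_rot'][1:],o['tool_rot'][0]]).as_matrix()
print('dir',a,'toolx',np.degrees(np.arctan2(y[1,0],y[0,0])),'grasp',g,'move',(g-o['eef_pos'])*1000, 'tool z',y[:,2])
print('tall top corner',wonz(w,514,310,.133),'low',wonz(w,524,264,.08))
E
```

```text
[ 0.52303001 -0.19392022  0.026     ] [ 0.47715308 -0.20388833  0.026     ] [ 0.59033937 -0.20947073  0.024     ] [ 0.5778191  -0.15110857  0.024     ] 0.04694737234683811 0.059690018735058956 0.06258433957290972
dir -167.55429441991402 toolx -167.96862425908628 grasp [ 0.56696521 -0.18422369  0.02517821] move [   1.23162409   12.48912513 -167.02691193] tool z [-6.08542487e-05 -2.06172212e-03 -9.99997873e-01]
tall top corner [ 0.59801238 -0.02445882  0.133     ] low [0.57207172 0.00670115 0.08      ]
```

The pixels I took for the card tops are their lower corners, because upright edges lean away from the nadir. The tall card's top free corner must be near (560,366). I'll correct that while descending onto the clamp.

```bash
python3 - <<'E'
from h import *
o,w=wcam(); 
im=w['frame'][:,:,::-1]; cv2.imwrite('pics/w1c.png',cv2.resize(im[220:400,500:640],None,fx=4,fy=3.3))
print('tall top',wonz(w,560,366,.133),'bot',wonz(w,514,311,.008),'low',wonz(w,540,289,.08),'bot',wonz(w,524,264,.008))
s=cam('scene'); print(onz(s,307.3,242.3,.133))
E
```

```text
tall top [0.64934549 0.06610451 0.133     ] bot [0.6519828  0.07682887 0.008     ] low [0.59306675 0.04183556 0.08      ] bot [0.59007913 0.06362097 0.008     ]
[0.65853073 0.07116027 0.133     ]
```

Emit:
carry_out --targets '[0,0.5,6,-40,0.4,0,0.5,6,-40,0,0,0,0,-40,0,0,0,0,-40,0,0,0,0,-20,0,0,0,0,-7,0,0,0,0,0,0]' --newtons 40

```text
t: 3.1
eef_pos: [0.5666, -0.1789, 0.005]
tool_rot: [-0.001, -0.112, 0.994, 0.0]
contact_force: [0.5, 0.1, 0.5]
gripper_width: 0.997
grasp_force: 0.0
```

View pics/w1c.png

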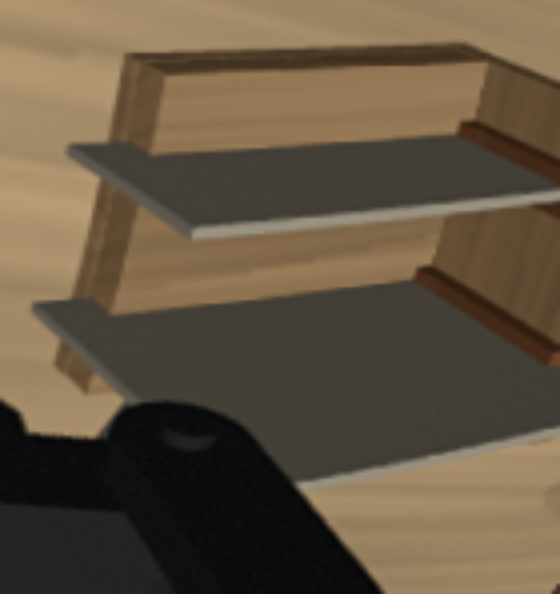

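Emit:
carry_out --targets '[0,0.5,-5,-1.5,-0.4,0,0,0,0,0,80,0,0,0,0,80,0,0,0,0,80,0,0,0,0]' --newtons 40

```text
t: 3.6
eef_pos: [0.5676, -0.1853, 0.0042]
tool_rot: [0.0, -0.108, 0.994, -0.0]
contact_force: [0.3, 0.6, 0.2]
gripper_width: 0.692
grasp_force: 0.0
```

```bash
python3 - <<'E'
from h import *
o,w=wcam(); cv2.imwrite('pics/w2.png',w['frame'][:,:,::-1]); print(o['t'],o['eef_pos'],o['gripper_width'],o['grasp_force'])
E
```

```text
3.6 [ 0.5676089  -0.18528584  0.0042192 ] 0.6919182021230479 0.0
```

View pics/w2.png

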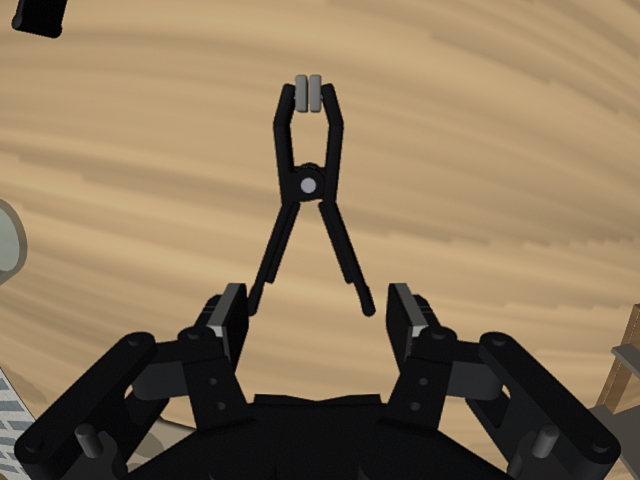

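Wrist view: the open pads sit level with the handle ends, (253,313) and (370,312). Clamp pivot at (308,185), tips at (308,77).

```bash
python3 - <<'E'
from h import *
o,w=wcam(); iv=np.linalg.inv(w['pose']); q=R.from_quat([*o['tool_rot'][1:],o['tool_rot'][0]]).as_matrix()
for n,p in dict(piv=(308,185,.026),piv13=(308,185,.02),tip=(308,77,.026),hl=(253,311,.02),hr=(370,311,.02),padL=(247,285,.012),padR=(388,285,.012),padLb=(243,330,.012)).items():
    x=wonz(w,*p); print(n,np.round(x,4),'tool mm',np.round(q.T@(x-o['eef_pos'])*1000,1))
def pr(p):
    c=iv[:3]@np.r_[p,1]; t=np.arctan2(np.hypot(c[0],c[1]),-c[2]); a=np.hypot(c[0],c[1]); return w['cx']+w['f']*t*c[0]/a, w['cy']-w['f']*t*c[1]/a
for t in([0,0,0],[11,0,0],[0,30,-8],[11,30,-8],[-11,30,-8],[11,30,-30]): print(t,np.round(pr(o['eef_pos']+q@(np.array(t)/1000))))
E
```

```text
piv [ 0.524  -0.1987  0.026 ] tool mm [ 45.4  -3.7 -21.9]
piv13 [ 0.525  -0.1986  0.02  ] tool mm [ 44.4  -3.9 -15.9]
tip [ 0.4782 -0.2086  0.026 ] tool mm [ 92.3  -3.6 -21.9]
hl [ 0.5942 -0.2128  0.02  ] tool mm [-20.1 -32.6 -15.9]
hr [ 0.5812 -0.1543  0.02  ] tool mm [-20.   27.3 -15.9]
padL [ 0.5842 -0.2188  0.012 ] tool mm [ -9.1 -36.3  -7.9]
padR [ 0.5685 -0.1469  0.012 ] tool mm [-9.1 37.2 -7.9]
padLb [ 0.6124 -0.2172  0.012 ] tool mm [-37.  -40.8  -7.9]
[0, 0, 0] [317. 264.]
[11, 0, 0] [317. 244.]
[0, 30, -8] [375. 269.]
[11, 30, -8] [377. 249.]
[-11, 30, -8] [374. 289.]
[11, 30, -30] [384. 265.]
```

Emit:
carry_out --targets '[105,0.6,-3,0,0,105,0,0,0,0,105,0,0,0,0]'

```text
t: 4.0
eef_pos: [0.5679, -0.1886, 0.0038]
tool_rot: [-0.0, -0.108, 0.994, -0.0]
contact_force: [0.1, 0.2, 1.0]
gripper_width: 0.588
grasp_force: 0.0
```

```bash
python3 - <<'E'
from h import *
o,w=wcam(); cv2.imwrite('pics/w3.png',cv2.resize(w['frame'][60:380,180:450,::-1],None,fx=1.85,fy=1.85,interpolation=cv2.INTER_CUBIC)); print(o['t'],o['eef_pos'],o['gripper_width'],o['grasp_force'])
E
```

```text
4.0 [ 0.56790757 -0.18855269  0.00377483] 0.5878337138473063 0.0
```

View pics/w3.png

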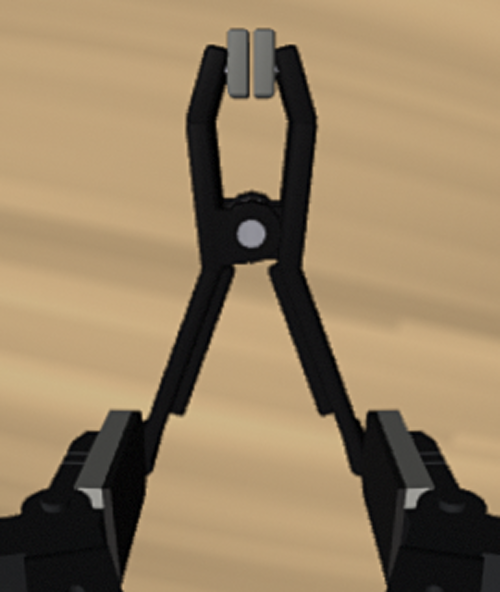

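The pad geometry looks off: it suggests the fingertips are higher than the TCP. I'll check from the side.

```bash
python3 - <<'E'
from h import *
o=bot.get_obs(); s=cam('scene'); t=cam('top')
q=R.from_quat([*o['tool_rot'][1:],o['tool_rot'][0]]).as_matrix()
u,v=map(int,proj(s,o['eef_pos'])); print(u,v)
for p in([0,0,0],[0,0,-18.7],[0,0,-45],[0,0,-73]): print(p,np.round([proj(s,o['eef_pos']+q@np.array(p)/1000),proj(t,o['eef_pos']+q@np.array(p)/1000)],1).tolist())
x0,y0=u-40,v-55
a=cv2.resize(s['frame'][y0:y0+80,x0:x0+80,::-1],None,fx=7,fy=7,interpolation=cv2.INTER_CUBIC); a=cv2.convertScaleAbs(a,alpha=2)
cv2.circle(a,(int((proj(s,o['eef_pos'])[0]-x0)*7),int((proj(s,o['eef_pos'])[1]-y0)*7)),3,(0,0,255),-1)
cv2.imwrite('pics/s2.png',a); print(x0,y0)
E
```

```text
256 236
[0, 0, 0] [[256.9, 236.8], [401.1, 246.6]]
[0, 0, -18.7] [[256.4, 231.4], [402.3, 245.5]]
[0, 0, -45] [[255.9, 223.6], [404.2, 244.0]]
[0, 0, -73] [[255.2, 215.1], [406.2, 242.4]]
216 181
```

View pics/s2.png

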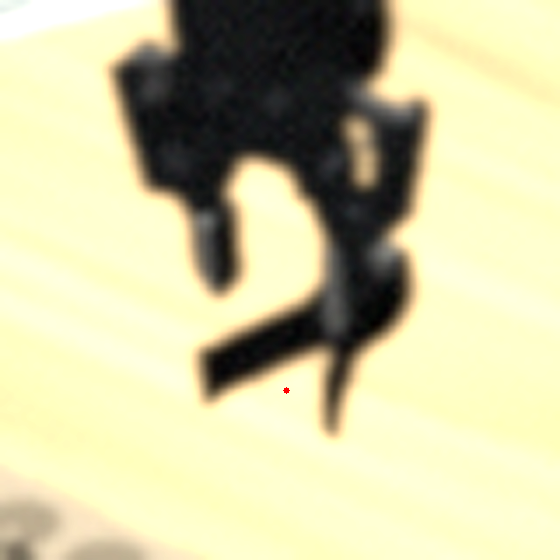

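The crop shows the fingertips at (215,290) and (335,335), about 11 image pixels (roughly 38 mm) above the projected TCP. The clamp handles end at (205,375) and (332,430), so the fingers are hovering above the clamp. I'll open and go lower, feeling for contact.

Emit:
carry_out --targets '[0,0,0,0,0,0,0,0,0,0,0,0,0,0,0,0,0,0,-8,0,0,0,0,-8,0,0,0,0,-4,0,0,0,0,0,0]'

```text
t: 4.85
eef_pos: [0.5671, -0.1881, -0.0173]
tool_rot: [-0.001, -0.108, 0.994, 0.0]
contact_force: [-0.1, -0.5, 0.0]
gripper_width: 1.002
grasp_force: 0.0
```

```bash
python3 - <<'E'
from h import *
o,w=wcam(); print(o['t'],o['eef_pos'],o['gripper_width'],o['contact_force'],o['q'])
s=cam('scene'); t=cam('top')
a=cv2.resize(s['frame'][181:261,216:296,::-1],None,fx=5,fy=5,interpolation=cv2.INTER_CUBIC); a=cv2.convertScaleAbs(a,alpha=2)
W=np.zeros((592,800,3),np.uint8); W[:400,:400]=a
b=cv2.resize(w['frame'][60:380,180:450,::-1],(400,474)); W[:474,400:]=b; cv2.imwrite('pics/s3.png',W)
E
```

```text
4.85 [ 0.5671448  -0.18808355 -0.01731474] 1.0017779839179115 [-0.05732801 -0.53629526  0.04084757] [-0.01035108  0.64064799  0.30308574  1.90291398 -0.30154928  0.64422404
  2.26632092]
```

View pics/s3.png

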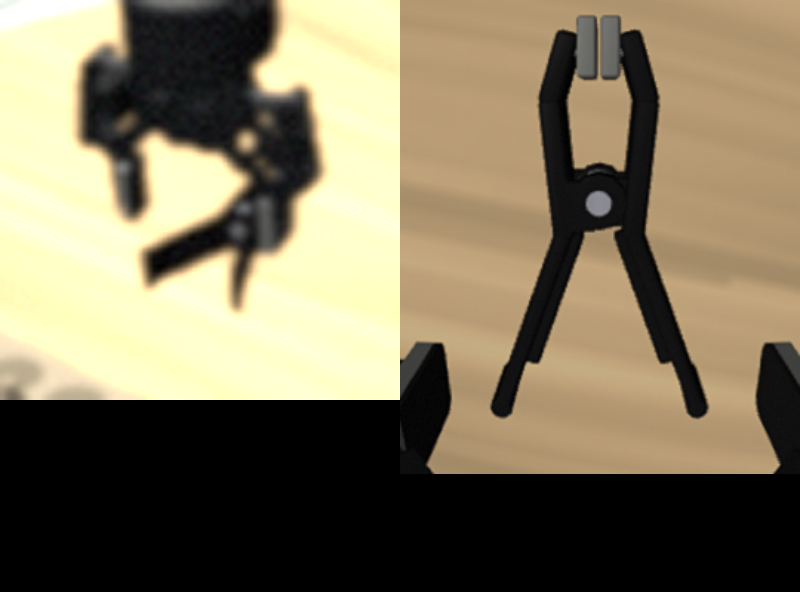

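The TCP went below 0 without contact, so the true fingertips are about 40 mm above the reported TCP once shut. Wrist and scene views agree (36 and 33 mm above the table when open). I'll go down 15 mm more, centre, and squeeze.

Emit:
carry_out --targets '[0,0.4,-2,-5,0,0,0,0,-5,0,0,0,0,-5,0,0,0,0,0,0,100,0,0,0,0,100,0,0,0,0,100,0,0,0,0,130,0,0,0,0,130,0,0,0,0]' --newtons 40

```text
t: 5.9
eef_pos: [0.57, -0.1912, -0.0295]
tool_rot: [0.002, -0.108, 0.994, -0.001]
contact_force: [-1.3, 0.2, 8.8]
gripper_width: 0.493
grasp_force: 8.6
```

```bash
python3 - <<'E'
from h import *
o,w=wcam(); print(o['t'],o['eef_pos'],o['gripper_width'],o['grasp_force'],o['contact_force'],o['torque'])
g=cv2.cvtColor(w['frame'],cv2.COLOR_RGB2GRAY); cv2.imwrite('pics/w4.png',w['frame'][:,:,::-1])
E
```

```text
5.9 [ 0.57002597 -0.19122325 -0.02952924] 0.49306993166393914 8.57001037162263 [-1.33697264  0.21843106  8.820815  ] [-0.060744    0.10588229 -0.01065492]
```

Contact is 8.8 N upward, so the tips are touching the table. I'll ease open, raise 5 mm, then close fully.

Emit:
carry_out --targets '[90,0,0,0,0,90,0,0,5,0,130,0,0,0,0,130,0,0,0,0,160,0,0,0,0,160,0,0,0,0,190,0,0,0,0,190,0,0,0,0,220,0,0,0,0,220,0,0,0,0,255,0,0,0,0,255,0,0,0,0]' --newtons 40

```text
t: 7.15
eef_pos: [0.5683, -0.1905, -0.0262]
tool_rot: [-0.0, -0.108, 0.994, -0.0]
contact_force: [-0.1, -1.0, 0.6]
gripper_width: 0.17
grasp_force: 43.3
```

```bash
python3 - <<'E'
from h import *
o,w=wcam(); print(o['t'],o['eef_pos'],o['gripper_width'],o['grasp_force'],o['contact_force'],o['torque'])
g=cv2.cvtColor(w['frame'],cv2.COLOR_RGB2GRAY); cv2.imwrite('pics/w5.png',w['frame'][:,:,::-1])
E
```

```text
7.15 [ 0.5683227  -0.19050967 -0.02615057] 0.16973114312218077 43.34931671619415 [-0.10923384 -1.04987007  0.57716527] [-0.13463726  0.18790979  0.04000398]
```

View pics/w5.png

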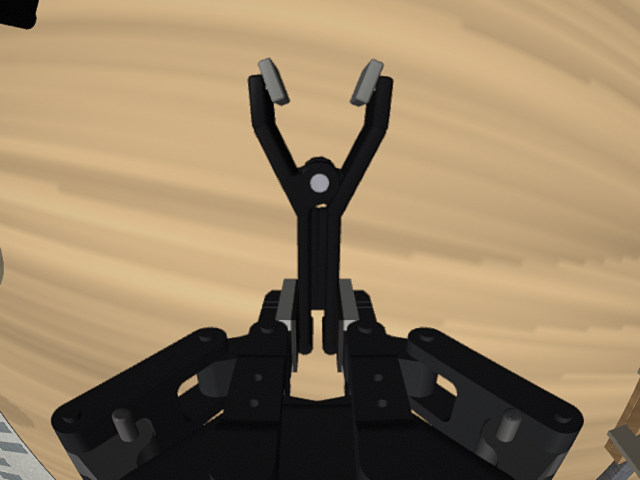

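Wrist view: the clamp is held with handles parallel between the pads. Jaws gape with tips at (270,60) and (372,60), pivot at (320,183), middle line along the tool x axis. Next: lift 57 mm, turn -90°, and go to a stand-off about 50 mm short of the card.

Emit:
carry_out --targets '[255,0,0,10,0,255,0,0,20,0,255,0,0,20,0,255,0,0,7,-4,255,0,0,0,-7,255,0,0,0,-8,255,0,0,0,-8,255,0,0,0,-8,255,0,0,0,-8,255,0,0,0,-8,255,0,0,0,-8,255,0,0,0,-8,255,0,0,0,-8,255,0,0,0,-8,255,0,0,0,-7,255,0,0,0,0]'

```text
t: 8.8
eef_pos: [0.5687, -0.1899, 0.0311]
tool_rot: [0.0, 0.627, 0.779, 0.0]
contact_force: [0.4, 0.2, -1.1]
gripper_width: 0.165
grasp_force: 43.3
```

Emit:
carry_out --targets '[255,10,10,0,0,255,20,20,0,0,255,25,25,0,0,255,25,25,0,0,255,20,20,0,0,255,13,15,0,0,255,0,0,0,0,255,0,0,0,0,255,0,0,0,0]'

```text
t: 9.7
eef_pos: [0.6803, -0.0771, 0.031]
tool_rot: [-0.0, 0.627, 0.779, -0.0]
contact_force: [0.1, -0.6, -0.7]
gripper_width: 0.164
grasp_force: 43.3
```

```bash
python3 - <<'E'
from h import *
o,w=wcam(); np.save('w6.npy',w['frame']); q=R.from_quat([*o['tool_rot'][1:],o['tool_rot'][0]]).as_matrix()
print(o['t'],o['eef_pos'],'toolx',np.degrees(np.arctan2(q[1,0],q[0,0])),'z',q[:,2],o['gripper_width'],o['grasp_force'],np.abs(o['joint_vel']).max())
iv=np.linalg.inv(w['pose'])
def pr(p):
    c=iv[:3]@np.r_[p,1]; a=np.hypot(c[0],c[1]); t=np.arctan2(a,-c[2]); return np.round([w['cx']+w['f']*t*c[0]/a, w['cy']-w['f']*t*c[1]/a])
for p in([.651,.068,.133],[.651,.068,.008],[.619,.215,.133],[.587,.051,.08]): print(p,pr(p))
g=cv2.cvtColor(w['frame'],cv2.COLOR_RGB2GRAY); hs=cv2.cvtColor(w['frame'],cv2.COLOR_RGB2HSV)
s=(hs[:,:,1]<50)&(g>70); n,l,st,ce=cv2.connectedComponentsWithStats(s.astype(np.uint8))
for i in range(1,n):
    if st[i,4]>80: print(st[i],np.round(ce[i]),np.median(g[l==i]))
cv2.imwrite('pics/w6.png',w['frame'][:,:,::-1])
for r in range(10,200,25): print(r,' '.join(f'{x:3d}' for x in g[r,230:420:6]))
E
```

```text
9.7 [ 0.68031259 -0.07712239  0.03098937] toolx 102.27847021210532 z [-6.15490211e-04 -7.28691492e-04 -9.99999545e-01] 0.16436383603827065 43.27803611755371 0.0057126619129914055
[0.651, 0.068, 0.133] [ 324. -158.]
[0.651, 0.068, 0.008] [320.  -8.]
[0.619, 0.215, 0.133] [ 321. -335.]
[0.587, 0.051, 0.08] [152. -45.]
[258  58  29  48 629] [271.  82.] 124.0
[351  60  32  46 637] [368.  83.] 123.0
[310 173  19  19 286] [319. 182.] 163.0
[278 319  14  12  92] [287. 323.] 187.0
[399 360  25  37 615] [412. 376.] 78.0
[206 366  10  31 117] [211. 381.] 79.0
[114 421  18  21 186] [123. 431.] 102.0
[501 421  20  21 237] [510. 431.] 98.0
[ 66 451  31  29 239] [ 80. 466.] 80.0
[538 451  31  29 228] [554. 466.] 79.0
[  0 454  34  26 448] [ 11. 471.] 179.0
10 171 183 179 183 189 190 184 179 178 177 179 182 177 171 165 162 168 169 169 169 168 167 170 172 164 162 163 164 166 168 171 173
35 186 180 185 192 190 185 181 179 180 181 183 179 173 168 164 169 170 171 170 168 168 170 172 165 163 165 165 167 169 172 172 172
60 180 186 193 191 187 136 118 179 183 185 180 175 169 165 169 171 171 171 170 167 171 172 165 167  80 167 166 170 173 175 173 171
85 186 193 193  62  24  25 109 125 111 148 176 171 165 170 171 172 171 175 184 182 180  81 117 124 108  25  23 106 176 174 170 172
110 193 193 190 191  24  24  12   3 181 177 172 165 169 172 182 189 188 185 188 190 185 181 181   8  17  23  21 176 175 170 172 167
135 194 191 186 186 180  24  27  16   8 173 166 167 171 181 189 189 186 189 190 185 182 184   8  19  24  22 180 175 170 173 167 167
160 190 187 187 187 186 184 187  25  26  17   7 182 190 101  23  19  16 195 185 130   5  22  25  16 175 177 175 170 174 167 169 169
185 189 188 188 186 183 182 178 176 171  27  24  24  25  18 160 164 166  24  23  24  25  23 189 182 177 174 171 175 169 168 168 165
```

```bash
cat > m.py <<'E'
from h import *
o,w=wcam(); q=R.from_quat([*o['tool_rot'][1:],o['tool_rot'][0]]).as_matrix()
piv=wonz(w,319,182,.083); tm=(wonz(w,258+13,58,.083)+wonz(w,351+17,60,.083))/2
print('piv',piv,'tips',tm,np.linalg.norm(tm-piv),'dir',np.degrees(np.arctan2(*(tm-piv)[1::-1])))
for E in([.6506,.0662,.083],[.651,.068,.083]):
    print('edge rel piv in tool (ahead, side) mm',(q.T@(np.array(E)-piv)*1000)[:2])
E
python3 m.py; python3 - <<'E'
from h import *
# recheck card from top picture: light top strip of the tall card
c=cam('top'); im=c['frame']; g=cv2.cvtColor(im,cv2.COLOR_RGB2GRAY)
w=im.copy()
for r in range(196,222,2): print(r,' '.join(f'{x:3d}' for x in g[r,284:304]))
s=cam('scene'); gs=cv2.cvtColor(s['frame'],cv2.COLOR_RGB2GRAY)
print('scene')
for r in range(236,262,2): print(r,' '.join(f'{x:3d}' for x in gs[r,300:316]))
E
```

```text
piv [ 0.67037992 -0.02603366  0.083     ] tips [0.66124629 0.0167252  0.083     ] 0.0437234833562984 dir 102.05762814550594
edge rel piv in tool (ahead, side) mm [94.33042618  0.24766953]
edge rel piv in tool (ahead, side) mm [96.00451081  1.02061124]
196 148 148 147 146 146 147 146 147 146 146 146 146 145 146 145 145 146 145 145 145
198 144 142 138 133 138 144 145 147 147 148 148 149 150 147 145 144 144 144 145 144
200 140 142 145 144 145 146 148 147 144 140 137 132 126 119 129 144 146 146 143 127
202 138 131 126 116 108 103  97  90  86  84  81  79  77  85 113 145 150 143 120  88
204  82  79  78  76  78  78  78  79  78  78  78  78  78  80 107 134 126  97  70  63
206  79  79  79  79  79  78  79  78  78  79  79  77  78  78  82  88  72  62  64  64
208  79  78  78  77  77  78  78  77  79  78  78  78  76  69  63  63  64  65  67  71
210  79  78  78  77  78  79  79  80  79  76  78  72  66  63  62  64  66  70  73  77
212  85  88  93 100 108 111 111 116 108  97  76  64  61  64  66  69  72  75  78  81
214 127 127 128 130 131 132 131 125 110  84  66  62  63  68  70  74  79  80  82  85
216 134 
[... 433 characters left out ...]
 139 141 141 142 140
242 131 132 132 133 133 130 121 106  95  97 105 113 118 123 126 130
244 131 130 129 129 129 125 112  91  72  65  65  66  68  70  74  80
246 133 131 131 129 130 125 113  91  71  63  63  62  62  62  62  62
248 142 141 140 139 136 132 117  94  73  64  64  61  62  63  63  63
250 148 146 145 144 144 140 128 104  77  64  63  63  62  62  63  63
252 145 146 147 148 147 143 133 108  80  65  62  62  63  62  62  63
254 139 139 140 140 143 141 131 109  80  64  63  63  62  62  61  61
256 140 139 139 138 137 135 124 104  79  65  63  63  63  63  63  62
258 146 146 147 146 145 141 129 106  78  65  62  63  61  62  63  62
260 143 144 144 145 145 143 133 109  81  65  63  63  62  62  63  63
```

Emit:
carry_out --targets '[255,-2.4,11,0,0,255,-2.4,11,0,0,255,-2.4,11,0,0,255,-2.4,11,0,0,255,0,0,0,0,255,0,0,0,0,255,0,0,0,0]'

```text
t: 10.6
eef_pos: [0.6718, -0.032, 0.031]
tool_rot: [0.0, 0.627, 0.779, -0.0]
contact_force: [0.6, 0.7, -0.7]
gripper_width: 0.168
grasp_force: 43.3
```

```bash
python3 m.py; python3 - <<'E'
from h import *
o,w=wcam(); iv=np.linalg.inv(w['pose'])
def pr(p):
    c=iv[:3]@np.r_[p,1]; a=np.hypot(c[0],c[1]); t=np.arctan2(a,-c[2]); return np.round([w['cx']+w['f']*t*c[0]/a, w['cy']-w['f']*t*c[1]/a])
for p in([.651,.068,.133],[.651,.068,.07],[.651,.068,.008]): print(p,pr(p))
g=cv2.cvtColor(w['frame'],cv2.COLOR_RGB2GRAY); cv2.imwrite('pics/w7.png',g)
for r in range(0,160,10): print(r,' '.join(f'{x:3d}' for x in g[r,280:362:3]))
E
```

```text
piv [0.66172953 0.01913666 0.083     ] tips [0.65252907 0.06185778 0.083     ] 0.043700604823806076 dir 102.153643293202
edge rel piv in tool (ahead, side) mm [48.35470534 -0.80382211]
edge rel piv in tool (ahead, side) mm [ 5.00274646e+01 -2.80158267e-02]
[0.651, 0.068, 0.133] [320.  -8.]
[0.651, 0.068, 0.07] [319.  47.]
[0.651, 0.068, 0.008] [318.  69.]
0 135 132 133 133 138 139 139 146 148 145 142 142 141 113  74  74  74 103 107 107 108 108 113 118 153 150 148 150
10 138 134 133 133 138 141 138 145 148 145 143 143 142 114  75  75  77 108 108 108 108 108 106 150 153 151 149 151
20 137 136 133 135 139 141 139 146 150 145 145 143 142 119  75  75  93 108 109 108 109 107 147 149 154 151 149 151
30 141 139 137 137 140 142 138 139 145 140 135 134 131 115  82  74 107 108 108 110 108 131 128 130 134 135 134 140
40 111 109 104  98  96  97  99 103 103 102  98 102 102 100  77  78 109 110 110 109 117 113 121 116 112 108 107  93
50 180 179 178 178 179 181 182 183 183 180 177 174 172 169 110 106 110 109 108 165 173 171 172 171 170 172 170 171
60 179 179 179 179 181 183 184 185 181 178 176 172 17
[... 402 characters left out ...]
 125
100  84  75  59 103 187 183 179 177 174 171 168 163 167 169 171 172 174 174 173 172 172 172 172 139  60  74  97 123
110 184 184 186 187 184 181 179 175 173 169 166 167 169 171 172 175 174 173 172 171 171 171 171 170 172 173 174 176
120 185 184 186 185 182 178 175 174 170 168 167 168 171 172 173 174 172 173 172 172 171 170 170 171 173 173 175 174
130 189 186 185 183 180 177 175 172 168 167 168 170 172 173 175 174 172 173 171 171 171 170 171 173 174 175 177  22
140   6 110 186 181 178 175 173 170 166 167 169 172 173 174 173 172 172 172 172 170 168 170 172 172 176  91   7   6
150  13   8   4 184 177 173 170 168 167 169 170 172 175 174 173 173 171 172 170 168 169 172 173 136   1   8  11  19
```

The card's edge face shows at columns 322–330 at row ~74 (its foot, z = 8 mm) and about 329–346 at row 0, so the card sits a few mm right of the middle line.

```bash
cat > m2.py <<'E'
from h import *
import sys
o,w=wcam(); q=R.from_quat([*o['tool_rot'][1:],o['tool_rot'][0]]).as_matrix()
g=cv2.cvtColor(w['frame'],cv2.COLOR_RGB2GRAY).astype(int); piv=wonz(w,319,182,.083)
# card's free edge face: grey 100-116 runs near the middle
for r in range(0,140,6):
    c=np.where((g[r,300:360]>103)&(g[r,300:360]<113))[0]+300
    d=np.where((g[r,300:360]<90))[0]+300
    print(r,(c.min(),c.max(),len(c)) if len(c)>3 else '-',(d.min(),d.max(),len(d)) if len(d)>2 else '-')
for a in sys.argv[1:]:
    u,v,z=map(float,a.split(',')); x=wonz(w,u,v,z); print(a,np.round(x,4),'ahead/side mm',np.round((q.T@(x-piv)*1000)[:2],1))
E
python3 m2.py 326,75,.008 322.5,75,.008 330,72,.008; python3 - <<'E'
from h import *
o,w=wcam(); print(w['pose'][:3,3], )
# ray at row 0 center: side offset if edge plane at foot's y
for u in(329,337.5,345):
    for z in(.11,.12,.133): print(u,z,np.round(wonz(w,u,1,z),4))
E
```

```text
0 (np.int64(319), np.int64(349), 21) (np.int64(322), np.int64(329), 8)
6 (np.int64(330), np.int64(347), 18) (np.int64(322), np.int64(329), 8)
12 (np.int64(321), np.int64(346), 18) (np.int64(322), np.int64(328), 7)
18 (np.int64(329), np.int64(344), 16) (np.int64(322), np.int64(327), 6)
24 (np.int64(329), np.int64(342), 14) (np.int64(322), np.int64(327), 6)
30 (np.int64(328), np.int64(341), 14) (np.int64(322), np.int64(326), 5)
36 (np.int64(319), np.int64(340), 15) (np.int64(322), np.int64(326), 5)
42 (np.int64(326), np.int64(337), 12) (np.int64(323), np.int64(325), 3)
48 (np.int64(322), np.int64(335), 11) -
54 (np.int64(322), np.int64(334), 11) -
60 (np.int64(325), np.int64(332), 8) -
66 (np.int64(324), np.int64(330), 7) -
72 - -
78 - -
84 - (np.int64(357), np.int64(359), 3)
90 - (np.int64(354), np.int64(358), 5)
96 - (np.int64(352), np.int64(355), 4)
102 - (np.int64(350), np.int64(359), 10)
108 - -
114 - -
120 - -
126 - -
132 - -
138 - (np.int64(356), np.int64(359), 4)
326,75,.008 [0.6557 0.0659 0.008 ] ahead/side mm [47.2  4.1]
322.5,75,.008 [0.6539 0.0654 0.008 ] ahead/side mm [47.2  2.2]
330,72,.008 [0.6575 0.068  0.008 ] ahead/side mm [48.9  6.3]
[0.65658838 0.03945828 0.21277685]
329 0.11 [0.6523 0.0741 0.11  ]
329 0.12 [0.6528 0.0707 0.12  ]
329 0.133 [0.6533 0.0663 0.133 ]
337.5 0.11 [0.6546 0.0746 0.11  ]
337.5 0.12 [0.6548 0.0712 0.12  ]
337.5 0.133 [0.6551 0.0667 0.133 ]
345 0.11 [0.6566 0.0751 0.11  ]
345 0.12 [0.6566 0.0716 0.12  ]
345 0.133 [0.6566 0.0671 0.133 ]
```

Emit:
carry_out --targets '[255,2,0.4,0,0,255,2,0.4,0,0,255,0,0,0,0,255,-0.85,3.9,0,0,255,-0.85,3.9,0,0,255,-0.85,3.9,0,0,255,-0.85,3.9,0,0,255,-0.85,3.9,0,0,255,-0.85,3.9,0,0,255,0,0,0,0,255,0,0,0,0,255,0,0,0,0]'

```text
t: 12.0
eef_pos: [0.6707, -0.0075, 0.0309]
tool_rot: [0.0, 0.627, 0.779, -0.0]
contact_force: [0.4, -0.5, 0.1]
gripper_width: 0.17
grasp_force: 43.3
```

```bash
python3 m.py; python3 m2.py; python3 - <<'E'
from h import *
o,w=wcam(); q=R.from_quat([*o['tool_rot'][1:],o['tool_rot'][0]]).as_matrix(); print('z',q[:,2],o['grasp_force'],o['contact_force'])
g=cv2.cvtColor(w['frame'],cv2.COLOR_RGB2GRAY); cv2.imwrite('pics/w8.png',g)
for r in range(0,190,10): print(r,' '.join(f'{x:3d}' for x in g[r,250:392:5]))
E
```

```text
piv [0.66061646 0.0436806  0.083     ] tips [0.65141393 0.08637931 0.083     ] 0.043679129887963554 dir 102.1624883669877
edge rel piv in tool (ahead, side) mm [24.14162386 -4.96332161]
edge rel piv in tool (ahead, side) mm [25.81426202 -4.18725366]
0 - -
6 - -
12 - -
18 - -
24 - -
30 - -
36 - -
42 - -
48 - -
54 - -
60 - -
66 - -
72 - -
78 (np.int64(300), np.int64(357), 19) -
84 - (np.int64(357), np.int64(359), 3)
90 - (np.int64(354), np.int64(358), 5)
96 - (np.int64(352), np.int64(355), 4)
102 - (np.int64(350), np.int64(359), 10)
108 - -
114 (np.int64(315), np.int64(323), 6) -
120 - -
126 - -
132 - -
138 - (np.int64(356), np.int64(359), 4)
z [ 1.37448330e-04 -1.13724057e-04 -9.99999984e-01] 43.274574279785156 [-0.50638634 -0.67255447 -1.10475298]
0 132 133 136 139 136 132 132 144 156 150 148 144 184 183 183 184 152 149 154 154 154 152 145 151 154 148 141 174 174
10 133 134 138 139 138 134 133 144 154 152 148 143 186 185 184 184 157 151 154 155 154 153 146 151 155 149 148 175  44
20 133 134 137 141 139 134 136 144 157 152 148 146 184 185 185 185 160 149 153 156 155 154 146 151 155 14
[... 1226 characters left out ...]
  11   6 194 189 187 183 177 172 170 175 177 177 176 176 176 174 176 179  88   6  18  25  24  45 175
140 196 195  19  24  27  11   7 194 186 181 176 170 171 176 177 177 176 176 175 175 177  93   7  17  23  24  30 174 175
150 195 191 191  19  27  25  12   6 191 179 173 169 173 177 177 176 176 174 173 176  74   4  18  27  25  26 174 174 177
160 193 190 188 190  17  27  24  15   9 181 172 177  15  20  20  19 103 174 175  34   7  20  27  24  66 171 174 176 178
170 192 189 187 187 190  17  28  24  12   7  23  24  25  24  24  24  24  14  21   9  20  26  22  74 170 171 173 176 179
180 190 189 188 188 189 191  16  28  25  25  23  25 124 166 166 165  19  24  13  20  23  23  88 170 171 172 175 178 180
```

```bash
python3 - <<'E'
from h import *
o,w=wcam(); g=cv2.cvtColor(w['frame'],cv2.COLOR_RGB2GRAY).astype(int); q=R.from_quat([*o['tool_rot'][1:],o['tool_rot'][0]]).as_matrix(); piv=wonz(w,319,182,.083)
P=[]
for r in range(4,76,6):
    c=np.where(g[r,300:340]>172)[0]+300; x=(q.T@(wonz(w,(c.min()+c.max())/2,r,.133)-piv))*1000; P.append(x[:2]); print(r,c.min(),c.max(),np.round(x[:2],1))
P=np.array(P); print('angle card vs tool deg',np.degrees(np.polyfit(P[:,0],P[:,1],1)[0]))
for r in range(98,120,2): print(r,g[r,312:330:4])
for p in((320,104.5,.133),(320,116,.008)): print(p,np.round((q.T@(wonz(w,*p)-piv)*1000)[:2],1))
for u,v in((258,58),(382,60),(271,82),(368,83),(288,105),(351,105)): print((u,v),np.round((q.T@(wonz(w,u,v,.083)-piv)*1000)[:2],1))
E
```

```text
4 309 329 [47.3 -0.3]
10 309 329 [45.9 -0.3]
16 309 329 [44.5 -0.3]
22 310 329 [43.1 -0.2]
28 310 329 [41.7 -0.2]
34 310 329 [40.4 -0.2]
40 310 329 [39.  -0.2]
46 310 329 [37.6 -0.2]
52 310 330 [36.3 -0.1]
58 310 330 [35.  -0.1]
64 310 330 [33.7 -0.1]
70 311 330 [32.3  0. ]
angle card vs tool deg -1.074590250156086
98 [190 189 190 189 189]
100 [190 189 189 189 189]
102 [189 189 190 189 189]
104 [190 190 189 190 190]
106 [191 190 191 191 191]
108 [160 176 176 162 160]
110 [132 111 111 110 124]
112 [161 114 114 111 175]
114 [169 112 113 132 179]
116 [169 120 121 176 177]
118 [169 174 177 178 177]
(320, 104.5, 0.133) [24.9 -0.1]
(320, 116, 0.008) [24.5  0.9]
(258, 58) [ 44.2 -21. ]
(382, 60) [43.6 21.7]
(271, 82) [ 35.4 -16.5]
(368, 83) [35.1 16.8]
(288, 105) [ 27.2 -10.7]
(351, 105) [27.2 11. ]
```

```bash
python3 -c "
from station import bot
print(bot.hand_in())"
```

```text
the job is handed in; nothing more can be done
None
```

The job is handed in at about 12 s: the arm holds the smaller clamp squeezed wide open and level around the tall card's free edge at about half height, the edge about 20 mm inside the jaw tips, centred to about 1 mm and square to about 1°, and I measured nothing touching the card.

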